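# Draw the vial tray out of the shielded store

## Task

Lift the counterweighted gate of the grey shielded store past its balance point so that it rests fully open by itself. Then take the hook tool out of its holder (leave the push rod there), engage its down-turned tip in the ring of the vial tray inside the store, drag the tray right out of the mouth on to the open bench with both vials standing in it, and leave the hook tool lying on the bench on its flat base. Keep the gripper off the tray and vials, and do not disturb the other things on the bench.

Things in the scene. Friction and masses are not known exactly. Their poses are not given: they have to be found in the camera images.
- store: Fixed grey box of painted steel without a floor (the bench is its floor), 124 wide, 152 deep, 118 high (roof 108 to 118). Inside 100 wide, 140 deep, 108 high, open only at the mouth. Origin: on the bench in the middle of the mouth; +x points horizontally into the store, z up.
- gate (a joint): Gate hinge, rad: 0 shut, 1.5 fully open at its stop. Axis horizontal, along the store's y, through gate_pivot. The front swings up and back over the roof. Left alone the gate falls shut below its balance point (hidden, somewhere from 0.4 to 1.1 rad) and falls open beyond it. When shut it takes about 2.5 N at the handle to lift.
- gate_grip (a point): Middle of the gate's handle: a round bar 10 mm thick, 80 long, parallel to the store's y, 45 mm from its middle to the plate's front, 118 mm from the pivot. Shut: at x = -53, y = 0, z = 100 mm of the store; fully open: above the roof, 218 mm over the bench. It can be pinched from above and turns between the pads as the gate swings.
- gate_pivot (a point): Point on the gate's hinge axis at x = 65, y = 0, z = 100 mm of the store. The gate is a steel plate 144 wide, 106 high, 8 thick, 8 to 16 mm before the mouth when shut, on two side arms with a disc weight (48 mm diameter, y = 71 to 91 mm either side) 120 mm above the pivot. Fully open the plate lies level 175 mm over the bench and stands out 30 mm before the mouth.
- tray: Loose aluminium tray standing on the bench inside the store, 36 (x) by 72 (y) by 32 mm high, 0.25 kg, two cells that each hold a vial. Origin: middle of its underside; its -x side looks to the mouth (its axes lie nearly as the store's) and bears the pull ring. Starts with its middle 95 to 110 mm inside the mouth.
- tray_ring (a point): Centre of the tray's pull ring, which lies flat: 22 mm inside diameter, wire of 6 mm, its middle 12 mm above the bench (wire from 9 to 15), 42 mm in front of the tray's middle (x = -42 mm of the tray).
- vial_a: Small capped vial, 23 mm diameter, 51 high, standing in the tray's +y cell. Origin: middle of its underside, 3 mm above the tray's.
- vial_b: The like vial in the tray's -y cell.
- holder: Fixed grey plastic tool holder, 150 deep, 140 wide, 60 high, with two tunnels on the bench (48 wide, 52 high, 142 deep, centres at y = +37.5 and -37.5 mm) open at the front. Origin: on the bench in the middle of its front face; +x points out of the tunnels. Each tunnel holds the handle of one tool, which comes out only straight along +x.
- hook_tool: Loose hook tool, 0.3 kg, lying on its flat base: black handle 95 long, 22 wide, 46 high, base flange 40 wide, 8 high; a steel shaft 8 mm thick runs 150 mm ahead of the handle, 34 mm above the base, to a tip turned down. Origin: under the handle's middle; +x along the shaft to the tip, z up. In the holder (either tunnel) only the last 115 mm of shaft stand out. It can be slid on the bench.
- hook_tip (a point): Lower end of the hook tool's down-turned tip (8 mm thick), at x = 197.5, y = 0, z = 4 mm of hook_tool. Held by the bare end of the shaft the tip cannot reach the ring, as the gripper meets the store; held by the handle (x = -47.5 to 47.5 mm of the tool) it can.
- push_rod: The other tool, in the other tunnel: the same handle and shaft, but ending in a flat round disc of 24 mm and no down-turned tip. Origin and axes as the hook tool's. To be left in place.
- stopper: Red rubber stopper, 27 mm, loose bystander. Origin under its middle.
- timer: White kitchen-type timer, 62 by 64 by 19 mm, loose bystander. Origin under its middle.
- reagent_bottle: Amber bottle with a blue cap, 56 mm diameter, 106 high, loose bystander. Origin under its middle.
- screwdriver: Screwdriver with a red handle, 196 long, loose bystander. Origin under its middle.

How it is judged:
On the way, in this order (a step that is already met when the one before it is completed fails the run):
1. the gate rests fully open by itself, not touched (value of joint gate above 1.4 rad and contact force between each of the fingers, the arm and gate below 0.3 N), for 0.4 s.
2. the hook's tip is down in the tray's ring (horizontal distance between hook_tip and tray_ring below 0.012 m and z of hook_tip in the frame of tray below 0.012 m and value of joint gate above 1.3 rad), for 0.1 s.
3. the tray is drawn into the mouth with the hook in its ring (horizontal distance between hook_tip and tray_ring below 0.012 m and z of hook_tip in the frame of tray below 0.012 m and x of tray in the frame of store below 0.03 m), for 0.1 s.
At the end, for the whole second after the job is handed in: Gate rests open (over 1.4 rad); tray flat and still on the bench, its middle at least 22 mm outside the mouth; both vials standing in it (tilt under 0.25 rad); hook tool still on its base on the bench (tilt under 0.15 rad, base within 8 mm), in the ring or clear of it (value of joint gate above 1.4 rad and x of tray in the frame of store below -0.022 m and height (world z) of tray below 0.006 m and angle between tray's own z axis and vertical below 0.1 rad and linear speed of each of tray, hook_tool below 0.02 m/s and angle between each of vial_a, vial_b's own z axis and vertical below 0.25 rad and horizontal distance between each of vial_a, vial_b and tray below 0.032 m and z of each of vial_a, vial_b in the frame of tray below 0.012 m and height (world z) of hook_tool below 0.008 m and angle between hook_tool's own z axis and vertical below 0.15 rad); the robot touches nothing.
It fails at once if the gripper or arm touches the tray or a vial (contact force between any of the fingers, the arm and tray above 0.5 N or contact force between any of the fingers, the arm and vial_a above 0.5 N or contact force between any of the fingers, the arm and vial_b above 0.5 N).
It fails at once if the push rod is moved more than 30 mm (distance of push_rod from where it was at the start of the episode above 0.03 m).
It fails at once if a bystander is moved more than 30 mm (distance of any of stopper, timer, reagent_bottle, screwdriver from where it was at the start of the episode above 0.03 m).
It also fails if it takes over 58 s, if anything falls off the work surface, if the arm or the gripper's body presses on something with over 40 N, if the wrist force passes 120 N, or if a joint passes its speed limit or range.

## Robot

A 6-joint arm with a two-finger parallel gripper is mounted at the origin on a cart in front of the work surface, level with it; the furniture and walls round the work are solid. World frame = base frame: x ahead of the robot, y to its left, z up, the work surface at z = 0. Lengths are in m, angles in rad, forces in N, time in s.
With the tool pointing down it reaches from about 0.15 to 0.775 m from the base axis. Payload 6.1 kg.
Tool frame: the origin (TCP) lies between the finger pads; the fingertips stand 25 mm ahead of it and the grasp point (between the pads) lies 6 mm ahead of it (manip.nose_length is the distance from the TCP to the fingertips, in m); z points along the fingers, y is the line along which they close (so a half turn about z gives the same grasp; the last joint's range is limited). The gripper opens to 85 mm and grips with 20 to 120 N. Pads are 22 mm wide; open, the fingers measure 114 mm over their backs; the gripper's body (76 mm by 85 mm) begins 54 mm behind the grasp point. The pads swing forward as they close: fully open they stand 13 mm farther back than shut.
Start: joints at [-1.329, 0.126, -0.04, 1.405, 0, 1.571], TCP at [0.126, -0.51, 0.256] pointing down, gripper open.
Joint ranges: [-2.72, 2.72], [-0.95, 1.95], [-1.27, 1.35], [-1.78, 2.02], [-1.46, 1.47], [-3.14, 3.14]. Speed limits (rad/s): [2.39, 2.39, 3.01, 3.14, 3.14, 3.14].

## Interface

Orientations are given as a unit quaternion [w, x, y, z].
In Python, from cell import manip, kinematics, get_state, get_image, recognise, masks_of gives the robot as it stands. Calls block until the motion is done:
- manip.movep(position, orientation): joint-space move of the TCP to a pose.
- manip.move_l(position, v=0.15, attitude=None, threshold=None): straight line of the TCP; attitude=None keeps the orientation; v is the mean speed in m/s. With threshold (N) it stops when the force on the tool has changed by that much, and returns True; else False.
- manip.move_joints(angles): joint-space move.
- manip.open_jaws() and manip.grab(f_grip=None): open the fingers fully, or close them until they stop; f_grip is the grip in N (None keeps the last).
- manip.pause(seconds).
- kinematics.inverse_kinematics(position, orientation): joint angles nearest the present ones, or None.
- get_state(): the state.
- get_image(name): name is "side" or "top" or "wrist"; returns a dict with "frame" (480x640x3 uint8, red, green, blue), "fovy" (degrees; the focal length in pixels is half the picture's height over the tangent of half this angle, whatever the lens; pixels are square), "cx", "cy" (the principal point, pixels), "k1" (the pictures are not rectified: a ray, as slopes to the right and down, at radius r is drawn at 1 + k1 r^2 times it, then the intrinsics apply), "rvec" (rotation vector, rad) and "tvec" (3), from world to camera coordinates, as OpenCV has them; the wrist camera has in their place "hand_eye" (4x4, takes a point from camera to tool coordinates, whose origin is the TCP and whose axes are the flange's). Camera axes: x right, y down, z forward; pixel columns grow to the right and rows downward; lengths in m; the calibration is good to about 2 mm. A picture is of the moment at which its call begins: read the wrist's pose just before it. There is no depth.
A pose or a line that the arm cannot do raises manip.IKError and nothing moves.
- manip.job_done(): hands the job in; it is judged then, once.
Trained networks look in a picture, given as the dict that the camera call returned (one of the last four; its "shot" number tells which), for a name from the list of things; names that differ only in an ending like _2 or _b are one class to them, and where a whole thing is asked for, a point or a joint stands for the part that bears it (a point fixed in the world has none). Each returns a list of dicts, best first, with "conf" (0 to 1); they miss things now and then, are a little off and sometimes report something else, mostly with a low value. They report only what shows in the picture. A call takes as long as a camera call.
- recognise(picture, target): "point" ([x, y, z] in m, in world coordinates, good to about 4 mm: the middle of the surface that is visible of it).
- masks_of(picture, target): "mask" (480x640 bool, what is visible of it).
The state is a dict: "t": time; "q": joint angles; "qvel": joint speeds; "tau": joint torques, N m; "position": TCP position; "tool_rot": TCP orientation; "force": force on the tool from outside, world axes, zero at the start; "wrist_torque": the same for the moment, N m; "grip_width": finger opening in m; "gripper_force": force on a finger pad.
Only numpy, scipy, OpenCV 4.12 (cv2) and the standard library are available. Lean on these libraries where they do the work, as an engineer would, in place of code of your own. Each camera call takes 0.05 s, during which the arm holds its last target. There are 200 camera calls.

## Working session

There is one attempt and no reset: what is moved stays moved. The work goes in short steps, each a Python script; the robot and the scene stay as the last script left them, time stands still between calls to the robot, and variables do not carry over. Pictures are saved under pics/ and viewed, at most 11 in all, crops included, and the job is handed in when it is done.

```bash
ls; mkdir -p pics
python3 - <<'E'
from cell import manip, kinematics, get_state, get_image, recognise, masks_of
import cv2,numpy as np
s=get_state();print(s['t'],s['position'],s['tool_rot'],s['grip_width'])
for n in ['side','top']:
    im=get_image(n);cv2.imwrite(f'pics/{n}0.png',im['frame'][:,:,::-1])
    print(n,{k:v for k,v in im.items() if k!='frame'})
    for t in ['store','gate','gate_grip','holder','hook_tool','hook_tip','push_rod','tray','tray_ring','stopper','timer','reagent_bottle','screwdriver']:
        try: print(t,[(np.round(d['point'],3).tolist(),round(d['conf'],2)) for d in recognise(im,t)[:3]])
        except Exception as e: print(t,e)
print(get_state()['t'])
E
```

```text
pics
0.0 [ 0.12562403 -0.50936971  0.25552109] [-8.01252577e-04  9.92701268e-01  1.20596605e-01 -9.17301761e-05] 0.08533821558869877
side {'fovy': 53.081696358186996, 'cx': 321.90730504851956, 'cy': 234.12098155892434, 'k1': -0.11634960127850968, 'rvec': array([ 2.25158865, -0.20606865,  0.07621385]), 'tvec': array([-0.49017591,  0.14228894,  0.99547304]), 'shot': 1}
store [([0.531, -0.294, 0.112], 0.78), ([0.598, 0.278, 0.06], 0.69)]
gate [([0.506, -0.272, 0.18], 0.81)]
gate_grip [([0.505, -0.262, 0.184], 0.67)]
holder [([0.598, 0.276, 0.058], 0.67)]
hook_tool [([0.509, -0.266, 0.183], 0.68), ([0.567, 0.21, 0.03], 0.52), ([0.526, -0.296, 0.113], 0.42)]
hook_tip [([0.568, 0.207, 0.032], 0.82)]
push_rod [([0.64, 0.183, 0.037], 0.73), ([0.566, 0.209, 0.032], 0.17)]
tray [([0.506, -0.265, 0.186], 0.65)]
tray_ring []
stopper []
timer [([0.375, -0.102, 0.016], 0.79)]
reagent_bottle [([0.443, 0.366, 0.062], 0.71)]
screwdriver [([0.359, -0.228, 0.014], 0.74)]
top {'fovy': 53.281381218724526, 'cx': 322.89927422670024, 'cy': 241.06669711670804, 'k1': 0.022696612657868973, 'rvec': array([ 2.13739789, -2.15759547,  0.15002968]), 'tvec': array([0.06773975, 0.50471692, 1.26332856]), 'shot': 2}
store [([0.528, -0.254, 0.117], 0.76)]
gate [([0.515, -0.193, 0.109], 0.91), ([0.378, -0.098, 0.018], 0.36)]
gate_grip [([0.515, -0.194, 0.108], 0.88)]
holder [([0.597, 0.303, 0.058], 0.78)]
hook_tool []
hook_tip [([0.57, 0.167, 0.034], 0.42)]
push_rod [([0.645, 0.157, 0.036], 0.69), ([0.515, -0.19, 0.108], 0.52)]
tray []
tray_ring []
stopper [([0.681, -0.096, 0.028], 0.64)]
timer [([0.376, -0.097, 0.018], 0.85)]
reagent_bottle [([0.437, 0.373, 0.074], 0.8)]
screwdriver [([0.362, -0.219, 0.017], 0.98)]
1.4
```

View pics/side0.png

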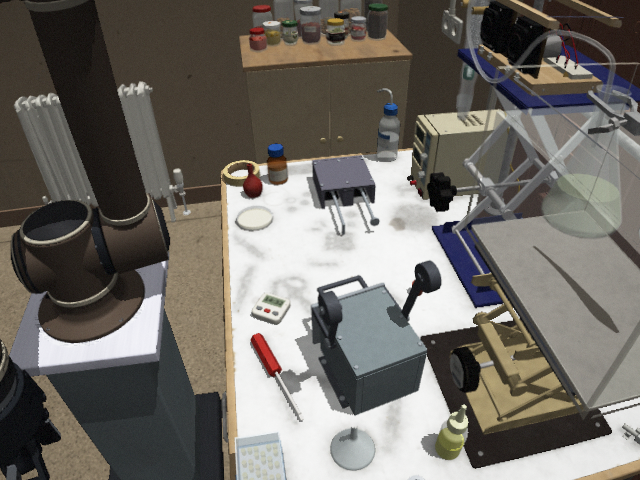

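View pics/top0.png

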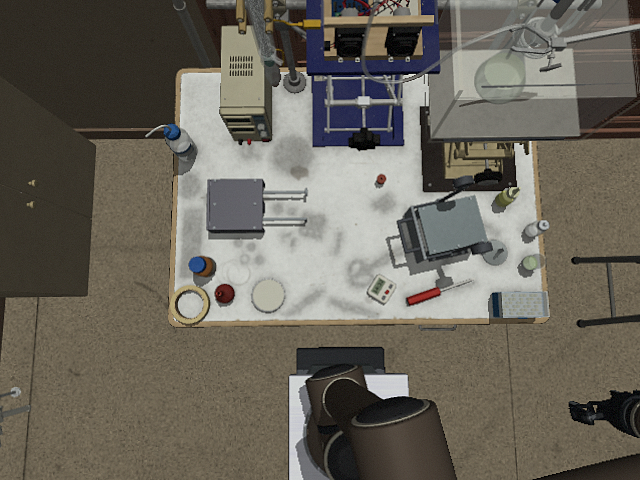

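The store's mouth faces left in the top picture, with the bar handle at about (398,252). The tools stick out to the right of the holder, with their tips at about (305,193) and (305,222). In the side view the far tool (375,221) ends in a disc, so the near one (340,228) is the hook.

```bash
cat > h.py <<'E'
from cell import manip, kinematics, get_state, get_image, recognise, masks_of
import cv2, numpy as np
from scipy.spatial.transform import Rotation as R
from scipy.optimize import least_squares
def dq(phi):  # tool down, closing axis at world yaw phi (deg)
    a=np.radians((phi+90)/2); return np.array([0,np.cos(a),np.sin(a),0])
def shot(name):
    s=get_state(); im=get_image(name)
    if name=='wrist':
        T=np.eye(4); q=s['tool_rot']; T[:3,:3]=R.from_quat([q[1],q[2],q[3],q[0]]).as_matrix(); T[:3,3]=s['position']
        C=T@im['hand_eye']; im['Rw'],im['c']=C[:3,:3],C[:3,3]
    else:
        M=cv2.Rodrigues(im['rvec'])[0]; im['Rw'],im['c']=M.T,-M.T@im['tvec']
    im['f']=240/np.tan(np.radians(im['fovy']/2)); return im
def proj(im,P):
    p=(np.atleast_2d(P)-im['c'])@im['Rw']; s=p[:,:2]/p[:,2:]
    s=s*(1+im['k1']*(s**2).sum(1,keepdims=True)); return s*im['f']+[im['cx'],im['cy']]
def ray(im,uv):
    d=(np.array(uv,float)-[im['cx'],im['cy']])/im['f']; s=d.copy()
    for _ in range(20): s=d/(1+im['k1']*(s**2).sum())
    return im['Rw']@np.append(s,1)
def onz(im,uv,z):
    d=ray(im,uv); return im['c']+d*(z-im['c'][2])/d[2]
def tri(obs):
    A=np.zeros((3,3));b=np.zeros(3)
    for im,uv in obs:
        d=ray(im,uv);d/=np.linalg.norm(d);M=np.eye(3)-np.outer(d,d);A+=M;b+=M@im['c']
    return np.linalg.solve(A,b)
def rec(im,t): return [(np.round(d['point'],3).tolist(),round(d['conf'],2)) for d in recognise(im,t)[:3]]
def save(im,n): cv2.imwrite(f'pics/{n}.png',im['frame'][:,:,::-1])
def keep(im,n): np.save(f'pics/{n}.npy',im,allow_pickle=True)
def load(n): return np.load(f'pics/{n}.npy',allow_pickle=True).item()
E
python3 - <<'E'
from h import *
def go(p,phi):
    for z in (p[2],p[2]-.04,p[2]-.08,p[2]-.12):
        try: manip.movep([p[0],p[1],z],dq(phi)); print('at',p,z); return
        except manip.IKError: pass
    print('ik fail')
for i,p in enumerate([(0.48,-0.12,0.40),(0.45,-0.22,0.40),(0.52,0.12,0.36),(0.48,0.16,0.36)]):
    go(p,-80 if i<2 else -90)
    im=shot('wrist'); save(im,f'w{i}'); keep(im,f'w{i}')
    for t in (['store','gate_grip'] if i<2 else ['holder','hook_tip','hook_tool','push_rod']): print(t,rec(im,t))
print(get_state()['t'],im['fovy'],im['hand_eye'])
E
```

```text
at (0.48, -0.12, 0.4) 0.4
store [([0.541, -0.256, 0.12], 0.98)]
gate_grip [([0.521, -0.256, 0.189], 0.91)]
at (0.45, -0.22, 0.4) 0.4
store [([0.536, -0.261, 0.119], 0.55)]
gate_grip [([0.507, -0.256, 0.156], 0.82)]
at (0.52, 0.12, 0.36) 0.36
holder [([0.608, 0.295, 0.06], 0.65)]
hook_tip [([0.571, 0.166, 0.037], 0.89), ([0.363, -0.212, 0.02], 0.26)]
hook_tool [([0.571, 0.17, 0.034], 0.95), ([0.681, -0.102, 0.031], 0.75)]
push_rod [([0.648, 0.16, 0.039], 0.98), ([0.532, -0.174, 0.098], 0.25), ([0.52, -0.262, 0.012], 0.2)]
at (0.48, 0.16, 0.36) 0.36
holder [([0.605, 0.297, 0.062], 0.58)]
hook_tip [([0.569, 0.166, 0.042], 0.73)]
hook_tool [([0.571, 0.171, 0.036], 0.65)]
push_rod [([0.645, 0.16, 0.035], 0.72)]
9.475 64.18553368807166 [[ 4.50684274e-04 -9.54379758e-01 -2.98595168e-01  7.68757472e-02]
 [ 9.99999898e-01  4.21953627e-04  1.60686552e-04 -5.39812012e-04]
 [-2.73626787e-05 -2.98595210e-01  9.54379851e-01 -1.16847368e-01]
 [ 0.00000000e+00  0.00000000e+00  0.00000000e+00  1.00000000e+00]]
```

View pics/w0.png

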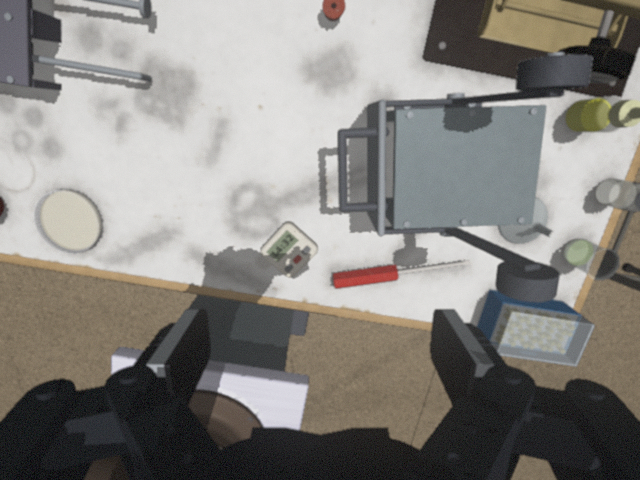

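View pics/w2.png

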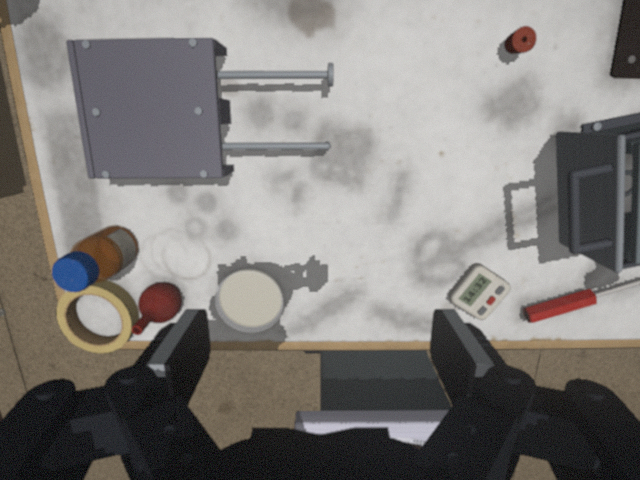

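View pics/w1.png

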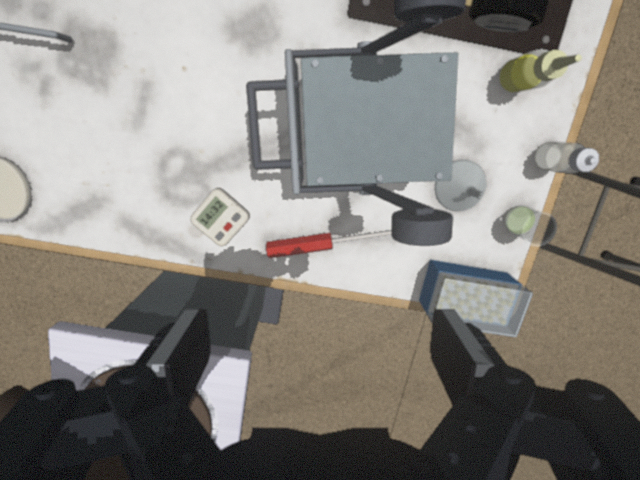

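w0 shows the roof's corners at (395,107), (393,228), (546,106) and (541,228), and the bar handle from (343,130) to (344,211). w1 shows the same corners at (299,58), (302,188), (457,53) and (453,183), with the bar from (252,84) to (256,168). In w2 the hook's shaft runs from (223,149) to its tip at about (327,146), and the upper tool ends in a disc.

Run:
```python
from h import *
w=[load(f'w{i}') for i in range(4)]
px={0:[(395,107),(393,228),(546,106),(541,228),(343,130),(344,211)],1:[(299,58),(302,188),(457,53),(453,183),(252,84),(256,168)]}
for k in range(6): print(k,np.round(tri([(w[0],px[0][k]),(w[1],px[1][k])]),4))
L=np.array([(0,.062,.118),(0,-.062,.118),(.152,.062,.118),(.152,-.062,.118),(-.053,.04,.1),(-.053,-.04,.1)])
def W(p): return R.from_euler('z',p[2]).apply(L)+[p[0],p[1],0]
res=lambda p:np.concatenate([(proj(w[i],W(p))-px[i]).ravel() for i in (0,1)])
r=least_squares(res,[.52,-.16,np.radians(-80)],loss='soft_l1');print(r.x,np.degrees(r.x[2]),np.round(r.fun.reshape(2,6,2),1).tolist())
np.save('store.npy',r.x); print('grip',W(r.x)[4:].mean(0))
# hook shaft
print('shaft root, tip on z=.034',onz(w[2],(223,149),.034),onz(w[2],(325,147),.034))
m=masks_of(w[3],'hook_tool')
for i in (2,3):
  for t in('hook_tool','push_rod'):
    try:
        for d in masks_of(w[i],t)[:1]:
            v,u=np.nonzero(d['mask']);print(i,t,d['conf'],len(u),u.min(),u.max(),[(c,round(v[u==c].mean(),1)) for c in (u.min()+8,u.max()-15)])
    except Exception as e: print(i,e)
```

```text
0 [ 0.5807 -0.178   0.1154]
1 [ 0.4601 -0.2014  0.1275]
2 [ 0.6098 -0.3254  0.1201]
3 [ 0.4924 -0.3448  0.1475]
4 [ 0.5503 -0.1326  0.0957]
5 [ 0.4673 -0.1492  0.1087]
[ 0.51866371 -0.1917589  -1.36509088] -78.21394623333745 [[[0.6, 2.7], [-0.3, 2.1], [1.3, 0.1], [-9.3, -2.0], [-1.5, 3.7], [-1.4, -2.9]], [[1.3, -0.0], [3.9, -1.3], [2.1, 0.1], [-1.9, -0.9], [-1.8, 2.2], [0.5, -2.6]]]
grip [ 0.50783805 -0.13987629  0.1       ]
shaft root, tip on z=.034 [0.56693018 0.22995089 0.034     ] [0.56894056 0.11446862 0.034     ]
2 hook_tool 0.87 837 222 329 [(np.int64(230), np.float64(145.5)), (np.int64(314), np.float64(145.5))]
2 push_rod 0.91 1007 217 333 [(np.int64(225), np.float64(75.0)), (np.int64(318), np.float64(74.5))]
3 hook_tool 0.68 857 259 367 [(np.int64(267), np.float64(108.5)), (np.int64(352), np.float64(108.5))]
3 push_rod 0.65 1191 254 374 [(np.int64(262), np.float64(33.0)), (np.int64(359), np.float64(33.0))]
```

Run:
```python
from h import *
x,y,a=np.load('store.npy'); e=np.array([np.cos(a),np.sin(a),0]); G=np.array([x,y,.1])-.053*e
for i,c in((2,[(230,145.5),(314,145.5)]),(3,[(267,108.5),(352,108.5)])):
    w=load(f'w{i}'); print([np.round(onz(w,p,.034),4) for p in c], np.round(w['c'],3))
print('tip',[np.round(onz(load(f'w{i}'),(u,v),.034)[:2],4) for i,u,v in((2,329,146),(3,367,109))])
phi=np.degrees(a); A=G-.016*e+[0,0,.006]
print('A',A)
manip.movep(A+[0,0,.08],dq(phi))
print('touch',manip.move_l(A,v=.12,threshold=6)); s=get_state();print(s['t'],s['position'],s['force'])
manip.grab(20); s=get_state();print(s['t'],s['position'],s['force'],s['grip_width'])
im=shot('wrist');save(im,'g0')
```

```text
[array([0.5708, 0.2217, 0.034 ]), array([0.5706, 0.1269, 0.034 ])] [0.597 0.12  0.477]
[array([0.5699, 0.2194, 0.034 ]), array([0.57  , 0.1259, 0.034 ])] [0.556 0.161 0.477]
tip [array([0.57, 0.11]), array([0.5696, 0.1093])]
A [ 0.50456993 -0.12421362  0.106     ]
touch True
14.8417 [ 0.50430356 -0.12418998  0.11670262] [-2.35240338  1.94981226 11.17398426]
15.6167 [ 0.50590977 -0.13430639  0.11725595] [  3.03383047 -39.22693923  -0.76704498] 0.020057075204582244
```

View pics/g0.png

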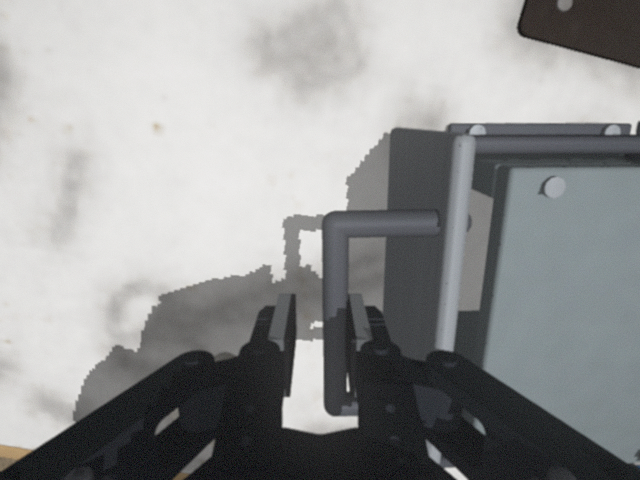

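The bar sits between the pads at about (335,300). The plate-side pad touches it and the outer pad is 10 mm off, so I shift the gripper inward and close.

Run:
```python
from h import *
x,y,a=np.load('store.npy'); e=np.array([np.cos(a),np.sin(a),0]); O=np.array([x,y,0])
def tcp(th,dx=0): return O+(.065-.118*np.cos(th))*e+[0,0,.1+.118*np.sin(th)+.007]
def pr(m): s=get_state();print(m,round(s['t'],2),np.round(s['position'],4),np.round(s['force'],1),round(s['grip_width'],4))
manip.move_l(tcp(0),v=.08); pr('c')
manip.grab(40); pr('g')
if get_state()['grip_width']<.014:
    for th in (.2,.42,.64,.86,1.08,1.28,1.4):
        manip.move_l(tcp(th),v=.12); pr(th)
```

```text
c 16.05 [ 0.5099 -0.1401  0.1102] [-1.9  2.9 18.7] 0.0091
g 16.27 [ 0.5099 -0.14    0.1103] [-1.6  1.7 19.9] 0.008
0.2 16.62 [ 0.5102 -0.1416  0.1306] [ 6.9  3.6 -3.9] 0.0079
0.42 16.98 [ 0.5115 -0.1481  0.1549] [ 7.4  8.6 -1.4] 0.0082
0.64 17.35 [ 0.514  -0.1594  0.1781] [ 4.5 15.5  7.3] 0.0084
0.86 17.72 [ 0.5175 -0.1762  0.1987] [ 0.1 18.9 19.1] 0.0085
1.08 18.08 [ 0.5224 -0.1989  0.2148] [-0.8 13.2 23.9] 0.0082
1.28 18.43 [ 0.5274 -0.2222  0.224 ] [ 2.3  6.  21.5] 0.008
1.4 18.7 [ 0.5305 -0.2366  0.2268] [ 3.4  1.7 18.9] 0.0079
```

Run:
```python
from h import *
x,y,a=np.load('store.npy'); e=np.array([np.cos(a),np.sin(a),0]); O=np.array([x,y,0]); n=np.array([-e[1],e[0],0])
manip.open_jaws(); p=get_state()['position']; manip.move_l(p+[0,0,.06],v=.2)
he=load('w0')['hand_eye']; P=O+.06*e+[0,0,.015]; best=None
for tilt in (50,45,40,35):
  for roll in (0,180):
   for d in (.30,.36):
    for az in(0,-20,20):
      q=dq(np.degrees(a)+az+roll); Rd=R.from_quat([*q[1:],q[0]])
      Rt=(R.from_rotvec(n*np.radians(tilt)*-1)*Rd)
      v=Rt.apply(he[:3,:3]@[0,0,1])
      if v@e<.5: continue
      c=P-d*v; t=c-Rt.apply(he[:3,3]); qq=Rt.as_quat()[[3,0,1,2]]
      j=kinematics.inverse_kinematics(t,qq)
      h=c[2]+ (c-O)@e*0
      if j is not None: print(tilt,roll,d,az,np.round(c,3),np.round(t,3),'depth seen z at mouth',round(c[2]*0+.015+ .06*(-v[2])/(v@e),3)); best=best or (t,qq)
if best:
    manip.movep(*best); im=shot('wrist'); save(im,'in0'); keep(im,'in0')
    for t in('tray','tray_ring','vial_a'): print(t,rec(im,t))
print(get_state()['t'])
```

```text
50 0 0.3 0 [ 0.574 -0.017  0.199] [ 0.517 -0.121  0.124] depth seen z at mouth 0.065
50 0 0.3 -20 [ 0.573 -0.038  0.222] [ 0.516 -0.124  0.128] depth seen z at mouth 0.077
50 0 0.3 20 [0.564 0.001 0.176] [ 0.516 -0.118  0.121] depth seen z at mouth 0.055
50 0 0.36 0 [0.582 0.029 0.236] [ 0.525 -0.074  0.161] depth seen z at mouth 0.065
50 0 0.36 -20 [0.581 0.005 0.264] [ 0.525 -0.081  0.169] depth seen z at mouth 0.077
50 0 0.36 20 [0.571 0.051 0.208] [ 0.522 -0.068  0.153] depth seen z at mouth 0.055
50 180 0.3 0 [ 0.398 -0.054  0.199] [ 0.492 -0.126  0.124] depth seen z at mouth 0.065
50 180 0.3 -20 [ 0.4   -0.034  0.176] [ 0.492 -0.123  0.12 ] depth seen z at mouth 0.055
50 180 0.3 20 [ 0.408 -0.072  0.223] [ 0.493 -0.128  0.127] depth seen z at mouth 0.077
50 180 0.36 0 [ 0.372 -0.015  0.236] [ 0.466 -0.086  0.16 ] depth seen z at mouth 0.065
50 180 0.36 -20 [0.373 0.01  0.208] [ 0.466 -0.08   0.152] depth seen z at mouth 0.055
50 180 0.36 20 [ 0.383 -0.037  0.264] [ 0.469 -0.093  0.168] depth seen z at mouth 0.077
45 0 0.3 0 [ 0.577 -0.034  0.217] [ 0.519 -0.131  0.135] depth se
[... 2092 characters left out ...]
n z at mouth 0.101
35 0 0.3 20 [ 0.575 -0.048  0.232] [ 0.522 -0.15   0.152] depth seen z at mouth 0.084
35 0 0.36 0 [ 0.596 -0.036  0.296] [ 0.534 -0.117  0.201] depth seen z at mouth 0.101
35 0 0.36 20 [ 0.583 -0.007  0.275] [ 0.531 -0.109  0.195] depth seen z at mouth 0.084
35 180 0.3 0 [ 0.41  -0.108  0.25 ] [ 0.499 -0.158  0.154] depth seen z at mouth 0.101
35 180 0.3 -20 [ 0.41  -0.082  0.232] [ 0.499 -0.154  0.151] depth seen z at mouth 0.084
35 180 0.36 0 [ 0.385 -0.08   0.297] [ 0.474 -0.129  0.201] depth seen z at mouth 0.101
35 180 0.36 -20 [ 0.386 -0.049  0.275] [ 0.475 -0.12   0.195] depth seen z at mouth 0.084
tray []
tray_ring []
vial_a [([0.551, -0.288, 0.053], 0.63)]
20.9167
```

```bash
ls pics
```

```text
g0.png
in0.npy
in0.png
side0.png
top0.png
w0.npy
w0.png
w1.npy
w1.png
w2.npy
w2.png
w3.npy
w3.png
```

View pics/in0.png

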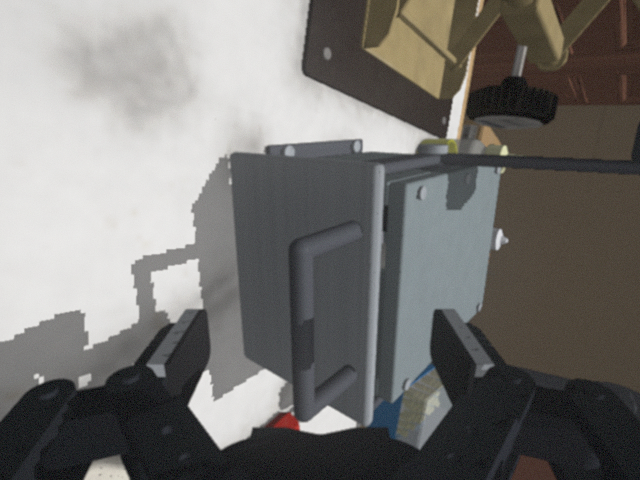

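The gate is shut again. The handle is at about (303,320) in front of the mouth, so my joint-space move after release probably dragged the bar back. I'll reopen it and leave by a clear route, straight up and then out.

```bash
cat >> h.py <<'E'
x0,y0,a0=np.load('store.npy'); e=np.array([np.cos(a0),np.sin(a0),0]); O=np.array([x0,y0,0]); n=np.array([-e[1],e[0],0])
def tcp(th): return O+(.065-.118*np.cos(th))*e+[0,0,.1+.118*np.sin(th)+.012]
def pr(m): s=get_state();print(m,round(s['t'],2),np.round(s['position'],4),np.round(s['force'],1),round(s['grip_width'],4))
E
python3 - <<'E'
from h import *
D=dq(np.degrees(a0)); A=tcp(0)-.018*e
manip.move_l(A+[0,0,.05],v=.2,attitude=D); pr('up')
manip.move_l(A,v=.15); pr('A')
manip.grab(20); manip.move_l(tcp(0),v=.1); manip.grab(40); pr('g')
if get_state()['grip_width']<.014:
    for th in (.25,.5,.75,1.0,1.22,1.42):
        manip.move_l(tcp(th),v=.15)
    pr('top'); manip.open_jaws(); pr('open'); manip.move_l(get_state()['position']+[0,0,.05],v=.2); pr('rise')
    im=shot('top'); print(rec(im,'gate_grip'))
    im=shot('side'); print(rec(im,'gate_grip')); save(im,'side1')
E
```

```text
up 21.94 [ 0.5041 -0.1226  0.1619] [ 0.6  1.1 -0.2] 0.0854
A 22.43 [ 0.5039 -0.1216  0.1121] [ 0.  -0.3  0.9] 0.0855
g 23.73 [ 0.5088 -0.1402  0.1148] [-3.3  0.3 14.1] 0.0084
top 25.77 [ 0.5299 -0.2393  0.2322] [-0.7  1.3 20.4] 0.0082
open 26.49 [ 0.5283 -0.238   0.2285] [-0.4  0.1  0.1] 0.0855
rise 26.89 [ 0.5288 -0.2382  0.2794] [-0.5 -0.5  0.3] 0.0855
[([0.512, -0.202, 0.178], 0.81)]
[([0.509, -0.249, 0.18], 0.68), ([0.564, 0.209, 0.029], 0.55)]
```

Run:
```python
from h import *
p=get_state()['position']; manip.move_l(p-.15*e+[0,0,.01],v=.3)
he=load('w0')['hand_eye']; P=O+.06*e+[0,0,.015]
q=dq(np.degrees(a0)); Rt=R.from_rotvec(-n*np.radians(50))*R.from_quat([*q[1:],q[0]])
v=Rt.apply(he[:3,:3]@[0,0,1]); t=P-.36*v-Rt.apply(he[:3,3])
manip.movep(t,Rt.as_quat()[[3,0,1,2]]); im=shot('wrist'); save(im,'in1'); keep(im,'in1')
for k in('tray','tray_ring','vial_a'): print(k,rec(im,k))
pr('')
```

```text
tray [([0.534, -0.279, 0.013], 0.68)]
tray_ring [([0.53, -0.281, 0.014], 0.64)]
vial_a [([0.525, -0.295, 0.038], 0.71), ([0.548, -0.288, 0.037], 0.65)]
 32.72 [ 0.5254 -0.0745  0.161 ] [ 0.9 -0.3  0.3] 0.0856
```

View pics/in1.png

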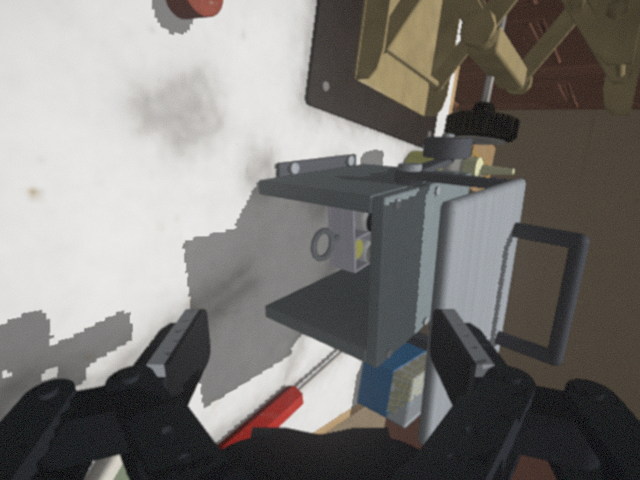

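The gate is open, with its plate level and the handle at (560,300). Inside the mouth the tray shows with its ring centred near (321,243). Next I compute the ring's position and choose the shortest way to the hook tool.

Run:
```python
from h import *
im=load('in1')
ring=onz(im,(321,243),.012); 
print('ring click',ring,'store',(ring-O)@e,(ring-O)@n)
f=im['frame'][215:275,295:375]; cv2.imwrite('pics/ringcrop.png',cv2.resize(f[:,:,::-1],None,fx=8,fy=8,interpolation=cv2.INTER_CUBIC))
q=np.array(get_state()['q']);print(np.round(q,2))
for phi in (0,180,-180):
    for p in [(.57,.165,.09),(.57,.165,.2)]:
        j=kinematics.inverse_kinematics(p,dq(phi)); print(phi,None if j is None else np.round(j,2))
```

```text
ring click [ 0.52762652 -0.25611045  0.012     ] store 0.06482556166153906 -0.00437046437137464
[ 0.26  0.17 -0.42  1.05 -0.87 -3.06]
0 [ 0.28  0.3  -0.19  1.08  0.    1.85]
0 [0.28 0.26 0.   1.31 0.   1.85]
180 [ 0.28  0.3  -0.19  1.08  0.   -1.29]
180 [ 0.28  0.26  0.    1.31  0.   -1.29]
-180 [ 0.28  0.3  -0.19  1.08  0.   -1.29]
-180 [ 0.28  0.26  0.    1.31  0.   -1.29]
```

View pics/ringcrop.png

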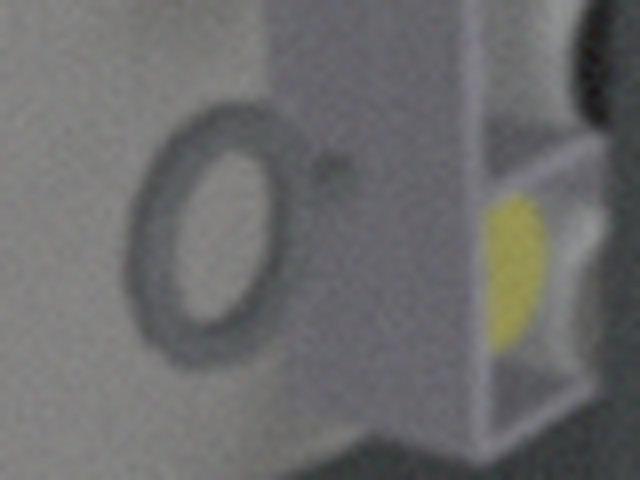

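Run:
```python
from h import *
ring=onz(load('in1'),(322.5,244.4),.012); np.save('ring.npy',ring); print('ring',ring,(ring-O)@e,(ring-O)@n)
Q=dq(180)
manip.movep([.570,.165,.085],Q); pr('hover')
print(manip.move_l([.570,.165,.040],v=.12,threshold=15)); manip.grab(40); pr('shaft')
if .004<get_state()['grip_width']<.014:
    s=get_state()['position']; print(manip.move_l([s[0],s[1]-.155,s[2]],v=.2,threshold=30)); pr('pulled')
    im=shot('top')
    for t in ('hook_tool','hook_tip'):
        print(t,rec(im,t))
        for d in masks_of(im,t)[:1]:
            v,u=np.nonzero(d['mask']); print(len(u),u.min(),u.max(),np.round(onz(im,(u.max()+.5,v[u>u.max()-4].mean()),.034),4),np.round(onz(im,(u.min()-.5,v[u<u.min()+4].mean()),.034),4))
    save(im,'top2'); pr('')
```

```text
ring [ 0.52615559 -0.25872976  0.012     ] 0.06708920047024376 -0.006345393402287083
hover 34.27 [0.5698 0.1648 0.0849] [-0.   1.1  1. ] 0.0854
False
shaft 35.5 [0.5701 0.165  0.0401] [0.5 0.3 0.1] 0.0063
False
pulled 36.42 [0.5702 0.0099 0.0402] [ 1.3 -2.3  0.6] 0.0067
hook_tool [([0.563, 0.152, 0.041], 0.78)]
612 271 325 [0.5679 0.0553 0.034 ] [0.5631 0.2058 0.034 ]
hook_tip [([0.566, 0.153, 0.036], 0.97)]
548 272 325 [0.5679 0.0553 0.034 ] [0.5628 0.2031 0.034 ]
 36.67 [0.5702 0.0107 0.0402] [ 0.4 -2.   1.1] 0.0066
```

Run:
```python
from h import *
ring=O+.0665*e-.0055*n; 
manip.open_jaws(); manip.move_l([.570,.174,.040],v=.25,threshold=15); manip.grab(90); pr('handle')
if .016<get_state()['grip_width']<.03:
    manip.move_l([.570,.174,.060],v=.15)
    T=ring-.2155*e; Q=dq(180+np.degrees(a0)+90)
    P=T-.105*e; manip.move_l([P[0],P[1],.060],v=.25,attitude=Q); pr('pre')
    im=shot('top'); save(im,'top3')
    print('expected tip end',np.round(get_state()['position']+.2195*e,4))
    for d in masks_of(im,'hook_tool')[:1]:
        v,u=np.nonzero(d['mask']); print(len(u),u.min(),u.max(),np.round(onz(im,(u.max()+.5,v[u>u.max()-4].mean()),.054),4),np.round(onz(im,(u.min()-.5,v[u<u.min()+4].mean()),.066),4))
    im=shot('side'); save(im,'side3'); print(rec(im,'hook_tip')); pr('')
```

```text
handle 38.83 [0.5702 0.1737 0.0403] [-0.2 -1.7  2.7] 0.0207
pre 39.91 [0.4621 0.0561 0.06  ] [-0.  -0.9 -2.8] 0.0211
expected tip end [ 0.5073 -0.1585  0.06  ]
95 361 404 [ 0.5035 -0.1553  0.054 ] [ 0.48   -0.0363  0.066 ]
[([0.463, 0.012, 0.058], 0.76)]
 40.11 [0.4623 0.0565 0.0599] [-0.5  0.2 -2.7] 0.0208
```

Run:
```python
import cv2,numpy as np
a=cv2.imread('pics/top3.png')[170:300,270:470];b=cv2.imread('pics/side3.png')[190:400,270:450]
a=cv2.resize(a,(800,520)); a=a[:, :400*2]
b=cv2.resize(b,(360,420)); a=cv2.resize(a,(440,286)); c=np.zeros((420,800,3),np.uint8); c[:286,:440]=a; c[:,440:]=b
cv2.imwrite('pics/pre.png',c)
```

```text
(no output)
```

View pics/pre.png

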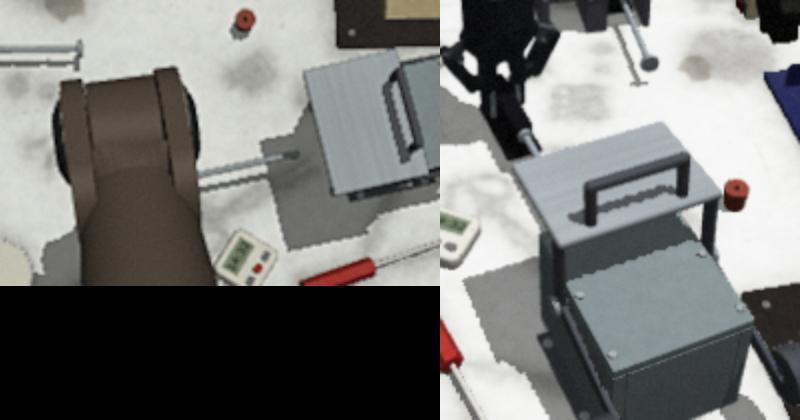

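The tip is level in front of the mouth, at about (295,155) in the left crop. It is within 2 to 3 mm of where I expected, and the gate stays open. Next I insert and lower.

Run:
```python
from h import *
ring=O+.0665*e-.0055*n; T=ring-.2155*e+.0015*e+.0015*n
print(manip.move_l([T[0],T[1],.060],v=.15,threshold=12)); pr('in')
print(manip.move_l([T[0],T[1],.0405],v=.06,threshold=8)); pr('down')
im=shot('top'); print(rec(im,'gate_grip'))
```

```text
False
in 40.97 [ 0.4844 -0.0477  0.0598] [ 0.5  0.9 -2.9] 0.0204
True
down 41.33 [ 0.4846 -0.0475  0.0403] [0.6 0.9 3.4] 0.0206
[([0.515, -0.222, 0.174], 0.72)]
```

```bash
python3 - <<'E'
from h import *
p=get_state()['position']
manip.move_l(p-.05*e,v=.1); pr('a')
manip.move_l(p-.155*e,v=.1); pr('b')
im=shot('top'); save(im,'top4'); keep(im,'top4')
for t in('tray','tray_ring','vial_a'): print(t,[(q,c,np.round([(np.array(q)-O)@e,(np.array(q)-O)@n],3)) for q,c in rec(im,t)])
im=shot('side'); save(im,'side4')
E
python3 -c "
import cv2,numpy as np
a=cv2.resize(cv2.imread('pics/top4.png')[170:300,270:470],(500,325));b=cv2.resize(cv2.imread('pics/side4.png')[190:400,270:450],(300,350))
c=np.zeros((350,800,3),np.uint8);c[:325,:500]=a;c[:,500:]=b;cv2.imwrite('pics/drag.png',c)"
```

```text
a 42.08 [0.4742 0.0022 0.0403] [-1.3  4.2  5.9] 0.0208
b 43.28 [0.4531 0.1043 0.0403] [ 0.5 -1.7  3.9] 0.0205
tray [([0.503, -0.144, 0.02], 0.59, array([-0.05 , -0.006]))]
tray_ring [([0.504, -0.142, 0.011], 0.76, array([-0.052, -0.004]))]
vial_a [([0.487, -0.159, 0.056], 0.5, array([-0.039, -0.024]))]
```

View pics/drag.png

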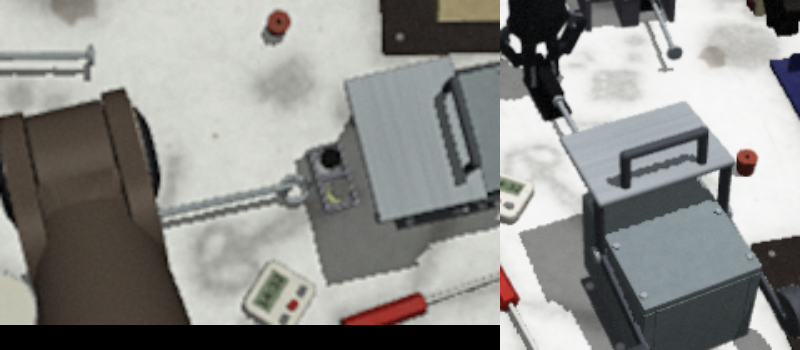

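The tray is out of the mouth with the hook in its ring, at (292,190) in the left crop. Both vials stand in it, at (330,158) and (335,190), and the gate is open. Now I release, rise and hand in.

Run:
```python
from h import *
manip.open_jaws(); manip.move_l(get_state()['position']+[0,0,.12],v=.12); manip.pause(.3); pr('up')
im=shot('top'); print(rec(im,'gate_grip'),rec(im,'tray'),rec(im,'hook_tool'),rec(im,'vial_a'))
print(manip.job_done())
```

```text
up 45.62 [0.4527 0.1042 0.1598] [1.3 0.9 0.2] 0.0852
[([0.52, -0.219, 0.176], 0.58)] [([0.502, -0.144, 0.016], 0.53)] [([0.482, -0.038, 0.037], 0.66)] [([0.486, -0.159, 0.057], 0.62), ([0.522, -0.144, 0.052], 0.54)]
the job is handed in; nothing more can be done
None
```

I handed the job in at about 46 s, and no verdict came back: the gate is open, the tray is about 40 mm outside the mouth with both vials standing, and the hook tool lies released on the bench; the gate did fall shut once after the first opening, probably dragged by the gripper, so I opened it a second time.

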